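# Gather the bench drill's tooling into the pan

### The job

Put the bench drill's tooling back in the steel pan, each piece in the insert that is made for it: the keyed chuck (the one with the toothed ring) standing upright, jaws up, in the round dish, its chuck key lying in the wide bin, the tap wrench lying in the long narrow bin and the V-block upright, vee up, in the small square bin. Each must sit fully down on its insert's floor; set the pieces down, do not drop them. The keyless chuck with the smooth nose and the long-shanked T-handle socket spanner belong to another machine: leave them where they are.

Things in the scene. Friction and masses are not known exactly. Their poses are not given: they have to be found in the camera images.
- chuck: Keyed drill chuck, bare steel, 0.5 kg, standing jaws up on its flat back. Round body 46 mm diameter up to 34 mm height (3 dark key holes in its side), toothed ring from 34 to 45 mm height: solid 50 mm diameter, teeth tips 55 mm; then a nose cone and three dark jaws; 70 mm high. Origin: centre of its underside, z up its axis. Grip it across the ring from any side, finger tips below the ring.
- chuck_key: Chuck key, steel, 0.14 kg: short thick T lying flat. Origin on the shaft's axis, 9 mm above its support; x along the shaft to the geared end. Shaft 15 mm dia. from x = -42 to +20 mm, toothed gear 18 mm dia. to +32, 6 mm pin to +38. Cross bar 8 mm thick along y at x = -36, 18 mm balls centred at its ends, y = -33 and +33 mm. Grip across y at the origin, fingers down to the surface.
- tap_wrench: Bar tap wrench, steel, 0.19 kg, 140 mm long along its x, lying flat. Origin at its middle, 8 mm above its support. Mid boss: box 46 (x) x 24 (y) x 16 mm high with a dark square hole; at each side a round arm clear of the surface (8.4 mm thick; the -x one ends in a 12 mm knurled grip). Grip across y on the boss.
- v_block: V-block, ground steel, 0.36 kg, 50 (x) x 36 (y) x 36 mm high, with a 90 degree vee 26 mm wide and 13 mm deep along x in its top and a dark groove in each long side. Origin: centre of its underside; z up. Grip across y (36 mm).
- keyless_chuck: Look-alike, leave it: keyless drill chuck, bare steel, standing jaws up, 42 mm diameter, 70 mm high, with a finely knurled sleeve, a dark waist line and a smooth rounded nose; no toothed ring. Origin: centre of its underside.
- t_spanner: Look-alike, leave it: T-handle socket spanner, bare steel, lying flat, 18 mm high. Origin on the shank's axis, 9 mm above the bench; x along the shank. Thin 9 mm shank from x = -50 to +44 mm, smooth 18 mm socket from +44 to +70 mm, cross bar along y at x = -50 mm with 18 mm balls at y = -38 and +38 mm.
- round_dish: Round dish, blue plastic, for the chuck: 108 mm outer dia. at the rim (102 inside), 94 mm across the inner floor, 20 mm high. One of four inserts fixed on the floor of a fixed steel pan (260 x 388 mm over the lip, rim 30 mm above the bench), each in any of four places. Origin: centre of its underside, 3 mm above the bench; inner floor 3 mm above the origin.
- wide_bin: Wide bin, blue plastic, for the chuck key, fixed in the same pan: outer 111 (x) x 131 (y) x 20 mm high, walls and floor 3 mm (inside 105 x 125 mm). Origin: centre of its underside, 3 mm above the bench; inner floor 3 mm above the origin.
- long_bin: Long narrow bin, blue plastic, for the tap wrench, fixed in the same pan: outer 90 (x) x 171 (y) x 20 mm high, walls and floor 3 mm (inside 84 x 165 mm). Origin: centre of its underside, 3 mm above the bench; inner floor 3 mm above the origin.
- square_bin: Small square bin, blue plastic, for the V-block, fixed in the same pan: outer 84 x 84 x 20 mm high, walls and floor 3 mm (inside 78 x 78 mm). Origin: centre of its underside, 3 mm above the bench; inner floor 3 mm above the origin.
Mind the look-alikes: they are no part of the job. What is shaped like the round_dish but green is not meant. Of the things shaped like the tap_wrench, the steel one is meant.

How it is judged:
By the outcome, as a careful person would: the job done as asked, in the order asked, and still so for the second after the job is handed in, with the robot touching nothing.
It also fails if it takes over 106 s, if anything falls off the work surface, if the arm or the gripper's body presses on something with over 40 N, if the wrist force passes 120 N, or if a joint passes its speed limit or range.

### The arm

A 6-joint arm with a two-finger parallel gripper is mounted at the origin on the work surface. World frame = base frame: x ahead of the robot, y to its left, z up, the work surface at z = 0. Lengths are in m, angles in degrees, forces in N, time in s.
With the tool pointing down it reaches from about 0.25 to 0.725 m from the base axis. Payload 9.7 kg.
Tool frame: the origin (TCP) lies on the mounting face of the last link; the fingertips stand 173 mm ahead of it and the grasp point (between the pads) lies 155 mm ahead of it; z points along the fingers, y is the line along which they close (so a half turn about z gives the same grasp; the last joint's range is limited). The gripper opens to 85 mm and grips with 20 to 120 N. Pads are 22 mm wide; open, the fingers measure 114 mm over their backs; the gripper's body (76 mm by 85 mm) begins 54 mm behind the grasp point. The pads swing forward as they close: fully open they stand 13 mm farther back than shut.
Start: joints at [76.146, 4.979, 10.078, 95.1, 0, 90], TCP at [0.132, 0.534, 0.405] pointing down, gripper open.
Joint ranges: [-179.16, 179.16], [-48.56, 103.87], [-65.8, 70.77], [-126.05, 130.52], [-82.76, 87.17], [-180, 180]. Speed limits (degrees/s): [127.2, 127.2, 147.25, 180, 180, 180].

### API

Orientations are given as [roll, pitch, yaw] about the fixed x, y, z axes, in that order (R = Rz(yaw) Ry(pitch) Rx(roll)).
In Python, from workcell import bot, camera, camera_model, outline_of, pinpoint gives the robot as it stands.
- The arm moves only by the tool move_arm, never from a script. Its arguments are lists of equal length, an entry for each row: "jaw": the closure, from 0 (fully open) to 1 (shut); "delta_pos": the shift along the world's x, y, z in m, a list of three; "yaw": the turn about the world's z in rad. In form: {"jaw": [jaw, ...], "delta_pos": [[dx, dy, dz], ...], "yaw": [yaw, ...]}. A call has 1 to 10 rows; each row shifts and turns the commanded pose from where the row before left it; what a row does not reach is not made up. A row lasts 1/12 s, in which the tool goes at most 41.7 mm and 7.16 degrees, less where a joint would pass 70% of its speed; a pose out of reach is approached as far as the arm can. A call with a gripper value outside its range is refused whole. The fingers move at their own pace and stop on an object; "force" is the grip in N (left out, the last holds). Time passes only in rows, so rows that do not move let the fingers close. It gives the time, the measured TCP pose, the force, the opening and the grip force at its end, in the units of the state.
- bot.get_obs(): the state, without advancing time (a new reading comes with each control period).
- camera(name): name is "scene" or "top" or "wrist"; returns the picture (480x640x3 uint8, red, green, blue); there is no depth.
- camera_model(name): a dict with "fx", "fy", "cx", "cy" (pixels), "R" (3x3) and "t" (3): a world point X has camera coordinates R X + t. Camera axes: x right, y down, z forward; pixel columns grow to the right and rows downward; lengths in m; the calibration is good to about 2 mm. A picture is of the moment at which its call begins: read the wrist's pose just before it. camera_model takes no time and is no camera call; for the wrist camera it gives the pose at the moment of the call.
- bot.job_done(): hands the job in; it is judged then, once.
Trained networks look in the newest picture that a camera, given by its name, has taken for a name from the list of things; names that differ only in an ending like _2 or _b are one class to them, and where a whole thing is asked for, a point or a joint stands for the part that bears it (a point fixed in the world has none). Each returns a list of dicts, best first, with "confidence" (0 to 1); they miss things now and then, are a little off and sometimes report something else, mostly with a low value. They report only what shows in the picture. A call takes as long as a camera call. They do not tell look-alikes from the thing itself.
- outline_of(camera, thing): "mask" (480x640 bool, what is visible of it) and "xy" ([column, row] in pixels, amid what is visible of it).
- pinpoint(camera, thing): "xy" ([column, row] in pixels: a listed point, or the origin of a listed thing).
The state is a dict: "time": time; "q": joint angles; "qd": joint speeds; "joint_efforts": joint torques, N m; "ee_pos": TCP position; "tcp_rot": TCP orientation; "wrist_force": force on the tool from outside, world axes, zero at the start; "torque": the same for the moment, N m; "opening": finger opening in m; "grasp_force": force on a finger pad.
Only numpy, scipy, OpenCV 4.12 (cv2) and the standard library are available. Lean on these libraries where they do the work, as an engineer would, in place of code of your own. Each camera call takes 0.05 s, during which the arm holds its last target. There are 200 camera calls.

## Working session

There is one attempt and no reset: what is moved stays moved. The work goes in short steps, Python scripts to look and compute and a tool call to move; the robot and the scene stay as the last step left them, time stands still between calls to the robot, and variables do not carry over. Pictures are saved under pics/ and viewed, at most 14 in all, crops included, and the job is handed in when it is done.

Besides the shell and the picture viewer there is one more tool, called after "Emit:" as name(argument=value, ...) on one line, values as JSON. move_arm: Moves the arm, as the interface text tells. Its arguments: {"type":"object","properties":{"jaw":{"type":"array"},"delta_pos":{"type":"array"},"yaw":{"type":"array"},"force":{"type":"number"}},"required":["jaw","delta_pos","yaw"]}

```bash
mkdir -p pics; ls; python3 - <<'E'
from workcell import *
import cv2
for n in("scene","top"):
    cv2.imwrite(f"pics/{n}0.png",camera(n)[:,:,::-1])
    m=camera_model(n); print(n,m)
    for t in ["chuck","chuck_key","tap_wrench","v_block","keyless_chuck","t_spanner","round_dish","wide_bin","long_bin","square_bin"]:
        print(t,[(round(d["confidence"],2),[int(v) for v in d["xy"]]) for d in pinpoint(n,t)])
print(bot.get_obs())
E
```

```text
pics
scene {'fx': 594.7729355573207, 'fy': 594.7729355573207, 'cx': 326.35109763237847, 'cy': 242.8273504150429, 'R': array([[-0.42042814,  0.90730201,  0.00657584],
       [ 0.75921499,  0.35575718, -0.54500405],
       [-0.49682267, -0.22414257, -0.83840762]]), 't': array([ 0.1190229 , -0.33045095,  1.62398867])}
chuck [(0.64, [226, 282]), (0.3, [257, 231])]
chuck_key [(0.65, [158, 188])]
tap_wrench [(0.89, [243, 170]), (0.84, [260, 230])]
v_block [(0.65, [132, 228]), (0.43, [177, 260])]
keyless_chuck [(0.74, [174, 257]), (0.73, [214, 212])]
t_spanner [(0.86, [177, 258])]
round_dish [(0.83, [470, 235]), (0.74, [520, 331]), (0.69, [431, 300])]
wide_bin [(0.56, [360, 263])]
long_bin [(0.56, [336, 302])]
square_bin [(0.88, [407, 341])]
top {'fx': 550.8198792531039, 'fy': 550.8198792531039, 'cx': 324.64464390082736, 'cy': 238.4876967490756, 'R': array([[ 0.00657947, -0.99987269,  0.01453632],
       [-0.98590855, -0.00891615, -0.16704737],
       [ 0.16715571, -0.01323239, -0.98584171]]), 't': array([0.0496752 , 0.45354988, 1.20775651])}
chuck [(0.73, [391, 179])]
chuck_key [(0.65, [50
[... 284 characters left out ...]
])]
square_bin [(0.93, [210, 185])]
{'time': 1.1, 'q': array([7.61465821e+01, 4.98049284e+00, 1.00792509e+01, 9.50995155e+01,
       3.54014016e-04, 9.00001461e+01]), 'qd': array([ 0.02166987, -0.07165695,  0.11681777, -0.01549263, -0.12454508,
        0.09136949]), 'joint_efforts': array([ 1.57814287e-03, -5.20111656e+01,  4.64864874e+01,  1.59827581e-03,
        4.23431845e-05,  1.74652325e-06]), 'ee_pos': array([0.13169234, 0.53400832, 0.40467815]), 'tcp_rot': array([-1.79999243e+02, -3.54012084e-04,  1.66146436e+02]), 'wrist_force': array([ 0.50906904, -0.57534805,  0.98742746]), 'torque': array([-0.00773119,  0.02930706, -0.01650509]), 'grasp_force': 0.0, 'opening': 0.08536471365635255}
```

View pics/top0.png

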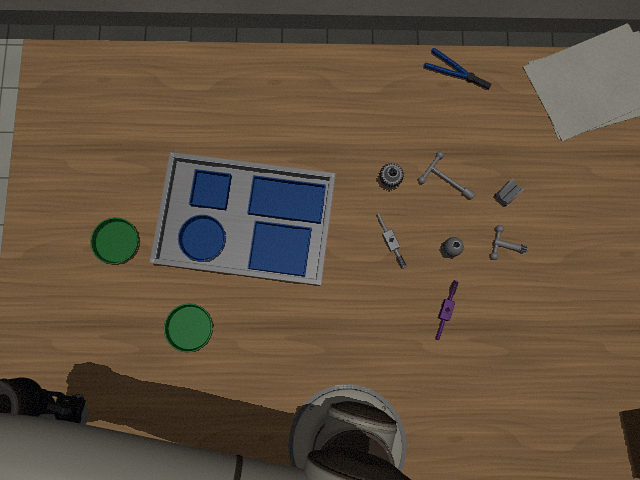

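View pics/scene0.png

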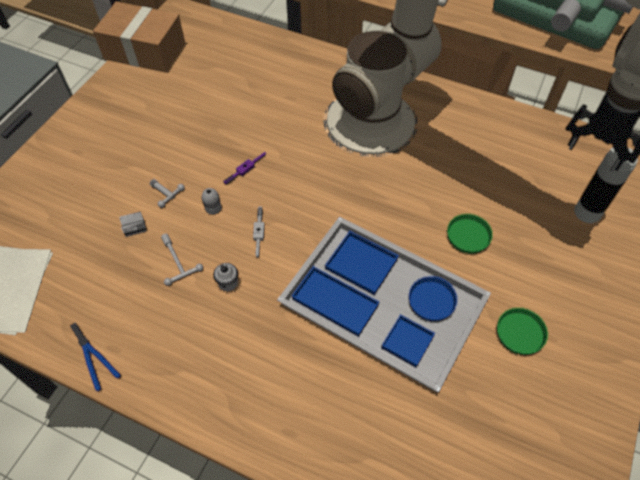

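The top view shows the chuck at (391,177), t-spanner at (450,180), V-block at (508,193), keyless chuck at (452,246), and key at (507,245). The steel tap wrench is at (391,240) and the purple one at (447,310). The blue inserts are square (210,190), long (287,200), dish (203,238) and wide (280,249).

```bash
cat > h.py <<'E'
from workcell import *
import numpy as np, cv2
def ray(m,xy,z):
    xy=np.atleast_2d(np.asarray(xy,float))
    d=np.c_[(xy[:,0]-m["cx"])/m["fx"],(xy[:,1]-m["cy"])/m["fy"],np.ones(len(xy))]@np.array(m["R"])
    c=-np.array(m["R"]).T@np.array(m["t"])
    return (c+d*((z-c[2])/d[:,2])[:,None])[:,:2]
Z=dict(chuck=0,chuck_key=.009,tap_wrench=.008,v_block=0,keyless_chuck=0,t_spanner=.009,round_dish=.003,wide_bin=.003,long_bin=.003,square_bin=.003)
ZM=dict(chuck=.04,chuck_key=.009,tap_wrench=.008,v_block=.036,keyless_chuck=.035,t_spanner=.009,round_dish=.023,wide_bin=.023,long_bin=.023,square_bin=.023)
def rect(m,mask,z):
    v,u=np.nonzero(mask); P=ray(m,np.c_[u,v],z)*1000
    (c,s,a)=cv2.minAreaRect(P.astype(np.float32))
    w,V=np.linalg.eigh(np.cov(P.T)); pa=np.degrees(np.arctan2(V[1,1],V[0,1]))
    return np.round(c,1),np.round(s,1),round(a,1),"mean",P.mean(0).round(1),"pca",round(pa,1)
E
python3 - <<'E'
from h import *
for n in("top","scene"):
    camera(n); m=camera_model(n)
    for t in Z:
        print(n,t,[(round(d["confidence"],2),*(ray(m,d["xy"],Z[t])*1000).round(1)) for d in pinpoint(n,t)])
        for d in outline_of(n,t)[:3]:
            if d["mask"].sum()>20: print("    ",round(d["confidence"],2),*rect(m,d["mask"],ZM[t]))
E
```

```text
top chuck [(0.74, array([606.6, -95.4]))]
     0.66 [601.6 -97.7] [53.2 59.9] 89.4 mean [602.4 -97.5] pca 160.6
top chuck_key [(0.56, array([ 439.8, -375.3]))]
     0.88 [ 458.3 -366.2] [75.4 89.8] 13.5 mean [ 449.  -365.5] pca 79.1
top tap_wrench [(0.96, array([ 291.1, -227. ])), (0.68, array([453.9, -97.8])), (0.48, array([ 446., -376.]))]
     0.94 [ 455.1 -100.4] [137.2  29.4] 25.9 mean [ 451.4 -102.2] pca -154.2
     0.8 [ 296.9 -226.1] [ 27.7 136.6] 71.3 mean [ 303.7 -227.5] pca 160.8
top v_block [(0.91, array([ 572.3, -376.2]))]
     0.66 [ 565.1 -370.6] [35.5 62.2] 44.5 mean [ 564.5 -369.6] pca 134.4
top keyless_chuck [(0.84, array([ 432.2, -244. ]))]
     0.77 [ 435.6 -234.7] [41.2 49.5] 44.2 mean [ 436.  -234.5] pca 124.6
top t_spanner [(0.67, array([ 602.7, -239.9]))]
     0.72 [ 599.  -242.6] [128.7  93.6] 53.4 mean [ 608.6 -231. ] pca 53.4
top round_dish [(0.68, array([450.1, 339.1])), (0.66, array([253.2, 351.5])), (0.57, array([454.4, 540.3]))]
     0.95 [252.9 356.1] [103.  104.6] 0.4 mean [252.5 356.5] pca 51.8
     0.82 [447.  532.2] [103.7 105. ] 0.6 mean [447.4 53
[... 1724 characters left out ...]
sh [(0.96, array([438.6, 529.3])), (0.82, array([449.5, 333. ])), (0.56, array([248.6, 351.8]))]
     0.75 [446.1 531.6] [105.1 111.3] 56.9 mean [447.  533.2] pca 167.0
     0.61 [252.4 353.4] [103.7 115. ] 70.3 mean [253.5 356. ] pca 177.3
scene wide_bin [(0.79, array([431.1, 156.7]))]
     0.67 [433.1 157. ] [135.1 121.9] 83.1 mean [434.8 158. ] pca 79.9
     0.25 [452.3 336. ] [108.6 106.6] 25.0 mean [453.4 335.2] pca -173.6
scene long_bin [(0.95, array([532.1, 141.5])), (0.21, array([566.3, 318.5]))]
     0.92 [547.9 144.5] [177.7 100.9] 83.4 mean [549.3 145.3] pca 83.2
scene square_bin [(0.78, array([566.5, 317.4]))]
     0.79 [568.9 320.8] [86.8 93.6] 83.6 mean [569.8 321.3] pca -179.5
```

Emit:
move_arm(jaw=[0, 0, 0, 0, 0, 0, 0, 0, 0, 0], delta_pos=[[0.0186, -0.0347, 0], [0.0186, -0.0347, 0], [0.0186, -0.0347, 0], [0.0186, -0.0347, 0], [0.0186, -0.0347, 0], [0.0186, -0.0347, 0], [0.0186, -0.0347, 0], [0.0186, -0.0347, 0], [0.0186, -0.0347, 0], [0.0186, -0.0347, 0]], yaw=[-0.06, -0.06, -0.06, -0.06, -0.06, -0.06, -0.06, -0.06, -0.06, -0.06], force=40)

```text
time: 4.03
ee_pos: [0.3179, 0.1852, 0.405]
tcp_rot: [179.9, 0.0, 131.6]
wrist_force: [1.5, 0.6, -1.5]
opening: 0.0858
grasp_force: 0.0
```

Emit:
move_arm(jaw=[0, 0, 0, 0, 0, 0, 0, 0, 0, 0], delta_pos=[[0.0186, -0.0347, 0], [0.0186, -0.0347, 0], [0.0186, -0.0347, 0], [0.0186, -0.0347, 0], [0.0186, -0.0347, 0], [0.0186, -0.0347, 0], [0.0186, -0.0347, 0], [0.0186, -0.0347, 0], [0.0186, -0.0347, 0], [0.0186, -0.0347, 0]], yaw=[-0.06, -0.06, -0.06, -0.06, -0.06, -0.06, -0.06, -0.06, -0.06, -0.06])

```text
time: 4.87
ee_pos: [0.5041, -0.1621, 0.4047]
tcp_rot: [180.0, 0.0, 97.2]
wrist_force: [0.8, 1.2, 0.6]
opening: 0.0858
grasp_force: 0.0
```

Emit:
move_arm(jaw=[0, 0, 0], delta_pos=[[0.0186, -0.0347, 0], [0.0186, -0.0347, 0], [0, 0, 0]], yaw=[-0.06, -0.06, 0])

```text
time: 5.12
ee_pos: [0.5432, -0.2345, 0.4014]
tcp_rot: [-179.8, -0.0, 90.1]
wrist_force: [1.6, -0.1, -0.4]
opening: 0.0854
grasp_force: 0.0
```

```bash
cat > w.py <<'E'
from h import *
import sys
m=camera_model("wrist"); im=camera("wrist"); cv2.imwrite(f"pics/{sys.argv[1]}.png",im[:,:,::-1])
o=bot.get_obs(); print(round(o["time"],2),o["ee_pos"].round(4),o["tcp_rot"].round(2),o["wrist_force"].round(1),"cam",(-np.array(m["R"]).T@m["t"]).round(3))
for t in sys.argv[2:]:
    print(t,[(round(d["confidence"],2),*(ray(m,d["xy"],Z[t])*1000).round(1)) for d in pinpoint("wrist",t)])
    for d in outline_of("wrist",t)[:2]:
        if d["mask"].sum()>20: print("    ",round(d["confidence"],2),d["xy"],*rect(m,d["mask"],ZM[t]))
E
python3 w.py w1 chuck chuck_key tap_wrench v_block keyless_chuck t_spanner
```

```text
5.17 [ 0.5421 -0.2323  0.4022] [-1.7983e+02 -6.0000e-02  9.0290e+01] [-0.2  0.7 -0.9] cam [ 0.544 -0.158  0.37 ]
chuck [(0.9, array([ 602.7, -101.2])), (0.55, array([ 603.7, -240. ])), (0.25, array([453.2, -99. ]))]
     0.68 [344.7, 356.5] [ 567.1 -363.8] [47.9 64.6] 42.7 mean [ 567.  -362.2] pca 117.7
chuck_key [(0.56, array([ 444.2, -377.2]))]
     0.91 [215.5, 325.9] [ 445.4 -377.6] [85.6 83.3] 76.2 mean [ 448.4 -364.9] pca 76.6
tap_wrench [(0.92, array([ 294.1, -225.9])), (0.66, array([ 454.5, -100.1]))]
     0.95 [43.4, 200.6] [ 317.2 -231.7] [ 29.8 100.3] 71.7 mean [ 309.1 -229. ] pca 161.4
     0.61 [202.2, 35.9] [ 450.3 -102.2] [131.7  26.9] 25.4 mean [ 448.5 -103. ] pca -154.9
v_block [(0.66, array([ 566.7, -376.1]))]
     0.77 [345.3, 354.9] [ 567.7 -365.9] [46.8 63.8] 43.3 mean [ 567.1 -364.6] pca 120.4
     0.16 [395.6, 186.5] [ 594.6 -237.1] [121.4  87. ] 54.2 mean [ 605.1 -221.4] pca 54.4
keyless_chuck [(0.64, array([ 438. , -236.7]))]
     0.77 [189.0, 214.9] [ 438.9 -237.1] [58.2 43.1] 25.6 mean [ 438.3 -236.1] pca -142.3
t_spanner [(0.66, array([ 598.9, -237.4]))]
     0.78 [397.7, 186.9] [ 598.9 -243.5] [131.5  93.9] 54.4 mean [ 610.3 -226. ] pca 54.4
```

View pics/w1.png

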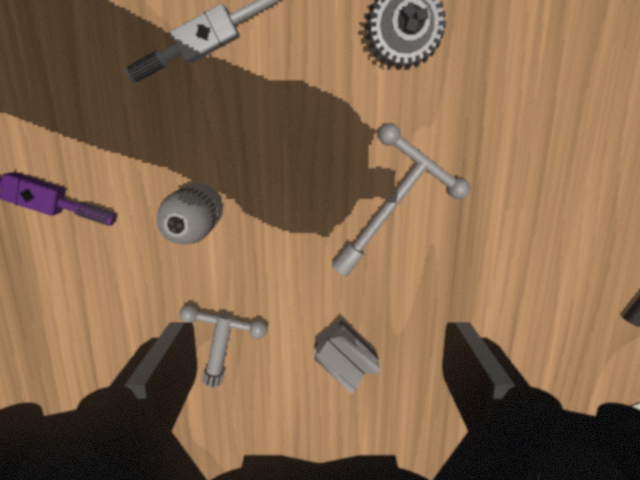

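The view shows the chuck at (403,22), the steel tap wrench at (203,33), the key at (220,345) with its gear end downward, and the V-block at (346,355) with its vee running down to the right. Next I move closer to the chuck.

Emit:
move_arm(jaw=[0, 0, 0, 0, 0], delta_pos=[[0.0155, 0.016, -0.0188], [0.0155, 0.016, -0.0188], [0.0155, 0.016, -0.0188], [0.0155, 0.016, -0.0188], [0, 0, 0]], yaw=[0, 0, 0, 0, 0])

```text
time: 6.18
ee_pos: [0.6042, -0.1628, 0.3248]
tcp_rot: [-179.7, -0.1, 90.7]
wrist_force: [0.8, -0.3, -1.3]
opening: 0.0856
grasp_force: 0.0
```

```bash
python3 w.py w2 chuck t_spanner tap_wrench
```

```text
6.23 [ 0.6034 -0.1639  0.3268] [-1.7978e+02 -7.0000e-02  9.0650e+01] [-0.5 -0.6  0.4] cam [ 0.604 -0.086  0.294]
chuck [(0.92, array([ 603.4, -100. ]))]
     0.57 [319.9, 135.1] [603.7 -98.9] [54.5 54.9] 4.6 mean [603.8 -98.6] pca 157.5
t_spanner [(0.9, array([ 603. , -237.8]))]
     0.91 [327.7, 304.7] [ 598.1 -244.7] [134.4  93.9] 54.7 mean [ 609.  -227.2] pca 55.0
tap_wrench [(0.71, array([ 455.9, -101. ]))]
     0.95 [90.8, 133.8] [ 453.6 -100.2] [143.8  25.8] 25.1 mean [ 452.5 -101. ] pca -154.9
     0.55 [1.7, 333.2] [ 365.2 -245.2] [9.7 2.2] 77.9 mean [ 365.  -244.8] pca 74.8
```

View pics/w2.png

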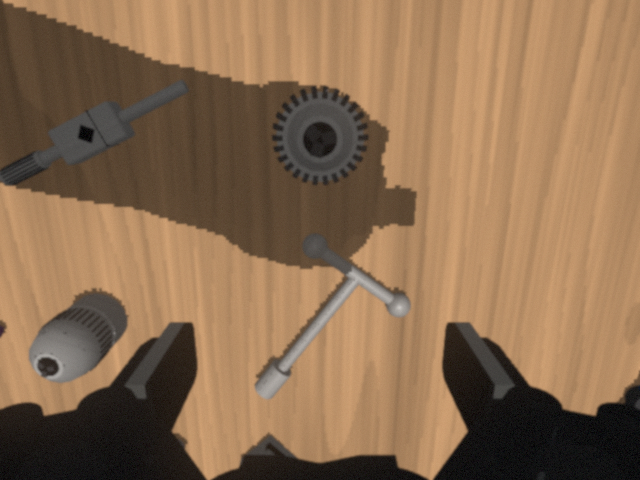

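The chuck's toothed ring is centred at (320,135), and its back-projected width of 54.7 mm matches the 55 mm given. The spanner balls are off to the -y side, so closing along x is clear. I'll descend now.

Emit:
move_arm(jaw=[0, 0, 0, 0, 0, 0, 0, 0, 0, 0], delta_pos=[[0.0005, 0.033, 0], [0, 0.0334, 0], [0, 0, -0.02], [0, 0, -0.03], [0, 0, -0.03], [0, 0, -0.03], [0, 0, -0.015], [0, 0, -0.012], [0, 0, 0], [0, 0, 0]], yaw=[0, 0, 0, 0, 0, 0, 0, 0, 0, 0], force=60)

```text
time: 7.37
ee_pos: [0.6035, -0.0994, 0.1932]
tcp_rot: [180.0, 0.0, 90.5]
wrist_force: [-0.5, -0.4, -0.1]
opening: 0.0855
grasp_force: 0.0
```

Emit:
move_arm(jaw=[0.2, 0.4, 0.6, 0.8, 0.8, 0.8, 0.8, 0.8], delta_pos=[[0, 0, 0], [0, 0, 0], [0, 0, 0], [0, 0, 0], [0, 0, 0], [0, 0, 0], [0, 0, 0], [0, 0, 0]], yaw=[0, 0, 0, 0, 0, 0, 0, 0])

```text
time: 8.03
ee_pos: [0.6036, -0.0991, 0.1943]
tcp_rot: [179.9, 0.0, 90.5]
wrist_force: [-3.3, 0.5, 6.6]
opening: 0.048
grasp_force: 60.8
```

Emit:
move_arm(jaw=[0.8, 0.8, 0.8, 0.8, 0.8, 0.8, 0.8], delta_pos=[[0, 0, 0.01], [0, 0, 0.02], [0, 0, 0.025], [0, 0, 0.025], [0, 0, 0.025], [0, 0, 0.015], [0, 0, 0]], yaw=[0, 0, 0, 0, 0, 0, 0])

```text
time: 8.62
ee_pos: [0.6038, -0.099, 0.3169]
tcp_rot: [179.7, 0.1, 90.5]
wrist_force: [0.4, -0.4, -3.2]
opening: 0.0477
grasp_force: 63.1
```

Emit:
move_arm(jaw=[0.8, 0.8, 0.8, 0.8, 0.8, 0.8, 0.8, 0.8, 0.8, 0.8], delta_pos=[[-0.01, 0.022, 0], [-0.0152, 0.035, 0], [-0.0152, 0.035, 0], [-0.0152, 0.035, 0], [-0.0152, 0.035, 0], [-0.0152, 0.035, 0], [-0.0152, 0.035, 0], [-0.0152, 0.035, 0], [-0.0152, 0.035, 0], [-0.0152, 0.035, 0]], yaw=[0, 0, 0, 0, 0, 0, 0, 0, 0, 0])

```text
time: 9.45
ee_pos: [0.4552, 0.2394, 0.3114]
tcp_rot: [-179.9, 0.0, 90.5]
wrist_force: [1.6, 0.6, -4.1]
opening: 0.0481
grasp_force: 63.3
```

Emit:
move_arm(jaw=[0.8, 0.8, 0.8], delta_pos=[[-0.0049, 0.017, 0], [0, 0, 0], [0, 0, 0]], yaw=[0, 0, 0])

```text
time: 9.7
ee_pos: [0.451, 0.2558, 0.3113]
tcp_rot: [-179.9, 0.1, 90.7]
wrist_force: [0.3, -0.6, -5.7]
opening: 0.0482
grasp_force: 63.4
```

```bash
python3 w.py w3 round_dish square_bin wide_bin long_bin chuck
```

```text
9.75 [0.4514 0.2551 0.3115] [-1.7993e+02  6.0000e-02  9.0570e+01] [ 0.2 -0.2 -5.2] cam [0.451 0.332 0.28 ]
round_dish [(0.85, array([453.8, 334.7]))]
     0.77 [28.7, 77.5] [291.5 343.9] [89.5 42.8] 77.8 mean [289.1 348.9] pca 74.2
     0.73 [326.6, 101.5] [455.1 334.9] [105.3 106.1] 87.6 mean [455.1 337.5] pca -173.5
square_bin [(0.73, array([571. , 322.3]))]
wide_bin []
     0.8 [258.3, 423.6] [433.9 160.3] [142.2 108.1] 85.0 mean [421.7 147.8] pca 109.0
long_bin [(0.98, array([551.1, 145.5]))]
     0.78 [475.7, 320.2] [546.8 151.7] [167.   96.6] 82.8 mean [553.6 188.1] pca 75.9
     0.73 [258.0, 424.7] [433.8 160.6] [141.6 108.7] 84.5 mean [421.9 148. ] pca 108.6
chuck [(0.8, array([451.1, 200.2]))]
     0.71 [318.1, 348.3] [452.6 182. ] [ 97.6 139.3] 1.2 mean [452.5 187.8] pca 90.3
```

View pics/w3.png

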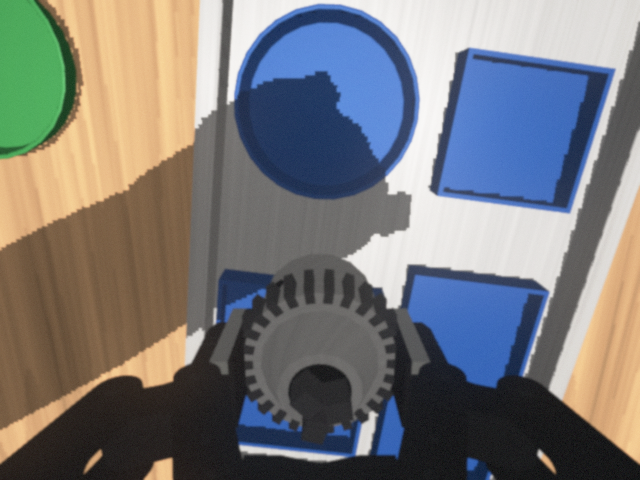

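The chuck is held upright, and the blue dish is centred at about (327,101), which gives (455,335) mm. Lower it there.

Emit:
move_arm(jaw=[0.8, 0.8, 0.8, 0.8, 0.8, 0.8, 0.8, 0.8, 0.8, 0.8], delta_pos=[[0.001, 0.03, 0], [0.001, 0.03, 0], [0.001, 0.02, 0], [0, 0, -0.02], [0, 0, -0.025], [0, 0, -0.025], [0, 0, -0.02], [0, 0, -0.01], [0, 0, -0.005], [0, 0, 0]], yaw=[0, 0, 0, 0, 0, 0, 0, 0, 0, 0])

```text
time: 11.08
ee_pos: [0.4546, 0.3349, 0.2069]
tcp_rot: [-179.9, 0.0, 90.5]
wrist_force: [0.1, -0.1, -4.4]
opening: 0.0478
grasp_force: 63.5
```

Emit:
move_arm(jaw=[0.8, 0.8, 0.8, 0.8], delta_pos=[[0, 0, -0.002], [0, 0, -0.002], [0, 0, -0.001], [0, 0, 0]], yaw=[0, 0, 0, 0])

```text
time: 11.42
ee_pos: [0.4548, 0.3351, 0.203]
tcp_rot: [180.0, -0.0, 90.5]
wrist_force: [-0.3, -0.4, -5.2]
opening: 0.0477
grasp_force: 63.5
```

Emit:
move_arm(jaw=[0.8, 0.8, 0.8, 0.8], delta_pos=[[0, 0, -0.001], [0, 0, -0.001], [0, 0, 0], [0, 0, 0]], yaw=[0, 0, 0, 0])

```text
time: 11.75
ee_pos: [0.4547, 0.335, 0.2005]
tcp_rot: [180.0, 0.0, 90.5]
wrist_force: [-0.1, -0.1, -4.6]
opening: 0.0479
grasp_force: 63.5
```

Emit:
move_arm(jaw=[0.8, 0.8, 0.8], delta_pos=[[0, 0, -0.001], [0, 0, 0], [0, 0, 0]], yaw=[0, 0, 0])

```text
time: 12.0
ee_pos: [0.4547, 0.335, 0.2004]
tcp_rot: [180.0, -0.0, 90.5]
wrist_force: [-3.9, -2.4, 5.6]
opening: 0.0482
grasp_force: 64.3
```

Emit:
move_arm(jaw=[0.4, 0.3, 0.15, 0.15, 0.15, 0.15, 0.15, 0.1, 0.1, 0], delta_pos=[[0, 0, 0], [0, 0, 0], [0, 0, 0], [0, 0, 0], [0, 0, 0.01], [0, 0, 0.02], [0, 0, 0.025], [0, 0, 0.025], [0, 0, 0.025], [0, 0, 0.01]], yaw=[0, 0, 0, 0, 0, 0, 0, 0, 0, 0])

```text
time: 12.83
ee_pos: [0.4549, 0.3352, 0.319]
tcp_rot: [179.8, -0.2, 90.5]
wrist_force: [-0.2, 1.1, 0.5]
opening: 0.0849
grasp_force: 0.0
```

Emit:
move_arm(jaw=[0, 0, 0, 0, 0, 0, 0, 0, 0, 0], delta_pos=[[-0.001, -0.03, 0], [-0.001, -0.04, 0], [-0.001, -0.04, 0], [-0.001, -0.04, 0], [-0.001, -0.04, 0], [-0.001, -0.04, 0], [-0.001, -0.04, 0], [-0.001, -0.04, 0], [-0.001, -0.04, 0], [-0.001, -0.04, 0]], yaw=[-0.024, -0.024, -0.024, -0.024, -0.024, -0.024, -0.024, -0.024, -0.024, -0.024])

```text
time: 13.67
ee_pos: [0.4441, -0.0568, 0.3148]
tcp_rot: [180.0, -0.0, 76.7]
wrist_force: [1.2, 0.4, 1.0]
opening: 0.0855
grasp_force: 0.0
```

Emit:
move_arm(jaw=[0, 0, 0, 0, 0, 0, 0, 0, 0, 0], delta_pos=[[-0.0017, -0.04, 0], [-0.0017, -0.04, 0], [-0.0017, -0.04, 0], [-0.0017, -0.04, 0], [-0.0017, -0.04, 0], [-0.0017, -0.04, 0], [-0.0017, -0.04, 0], [-0.0017, -0.04, 0], [-0.0017, -0.04, 0], [-0.0017, -0.03, 0]], yaw=[0, 0, 0, 0, 0, 0, 0, 0, 0, 0])

```text
time: 14.5
ee_pos: [0.427, -0.4479, 0.314]
tcp_rot: [-180.0, 0.0, 76.7]
wrist_force: [0.2, -0.8, 0.2]
opening: 0.0855
grasp_force: 0.0
```

Emit:
move_arm(jaw=[0, 0], delta_pos=[[0, 0, 0], [0, 0, 0]], yaw=[0, 0])

```text
time: 14.67
ee_pos: [0.4272, -0.4465, 0.3135]
tcp_rot: [-179.9, -0.1, 76.6]
wrist_force: [1.0, -0.2, -0.6]
opening: 0.0854
grasp_force: 0.0
```

```bash
python3 w.py w4 chuck_key v_block; python3 - <<'E'
from h import *
im=camera("top");m=camera_model("top")
cv2.imwrite("pics/t1.png",cv2.resize(im[130:300,130:350,::-1],None,fx=3,fy=3,interpolation=cv2.INTER_CUBIC))
for d in pinpoint("top","chuck"): print(d["confidence"],ray(m,d["xy"],.006)*1000)
E
```

```text
14.72 [ 0.4274 -0.4454  0.3139] [-1.7994e+02 -4.0000e-02  7.6700e+01] [ 0.7  1.1 -0.1] cam [ 0.446 -0.372  0.282]
chuck_key [(0.56, array([ 443.6, -380.9]))]
     0.93 [320.1, 74.9] [ 446.2 -378.1] [82.4 83.9] 76.6 mean [ 448.7 -364.9] pca 74.4
v_block [(0.61, array([ 568.4, -377.9]))]
     0.62 [531.4, 67.1] [ 563.  -375.9] [44.5 57.9] 44.0 mean [ 562.4 -374.5] pca 147.0
0.93 [[455.23534913 337.04434879]]
```

View pics/w4.png

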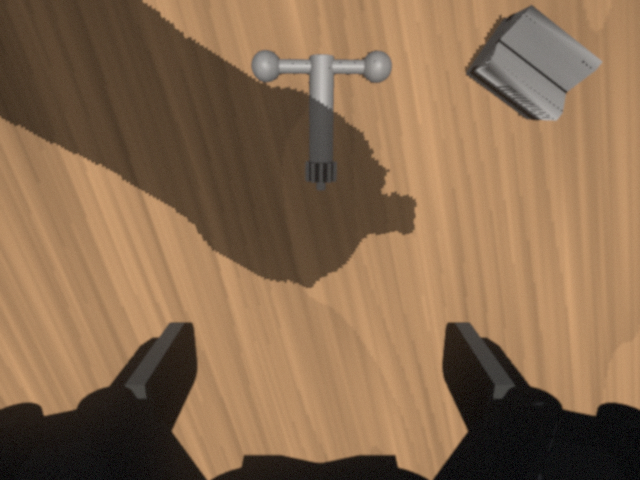

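View pics/t1.png

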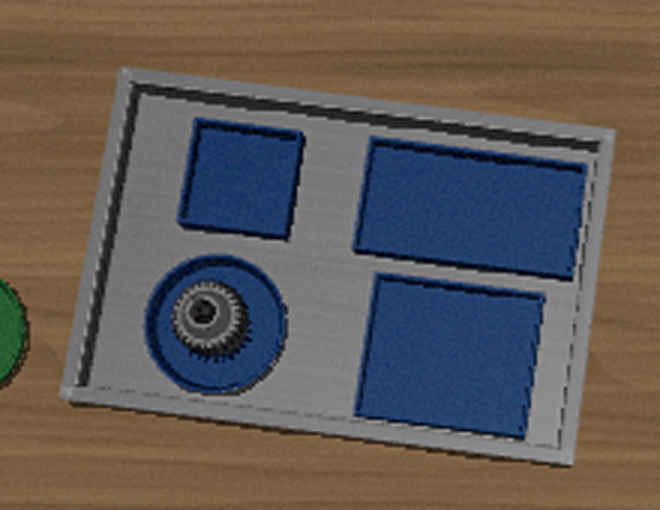

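The chuck stands upright, centred in the blue dish. In the wrist view the key's shaft is vertical at column 320, rows 58–180, aligned with the tool. Its origin is at (445.4, -381.3) mm.

Emit:
move_arm(jaw=[0.3, 0.6, 0.6, 0.6, 0.6, 0.6, 0.6, 0.6, 0.6, 0.6], delta_pos=[[0.0085, 0.032, 0], [0.009, 0.032, 0], [0, 0, -0.02], [0, 0, -0.03], [0, 0, -0.03], [0, 0, -0.025], [0, 0, -0.015], [0, 0, -0.009], [0, 0, 0], [0, 0, 0]], yaw=[0, 0, 0, 0, 0, 0, 0, 0, 0, 0])

```text
time: 15.85
ee_pos: [0.4454, -0.3808, 0.1861]
tcp_rot: [180.0, 0.0, 76.8]
wrist_force: [-0.4, -0.1, 0.1]
opening: 0.0341
grasp_force: 0.0
```

Emit:
move_arm(jaw=[0.6, 0.6, 0.6, 0.6, 0.6], delta_pos=[[0, 0, -0.003], [0, 0, -0.003], [0, 0, -0.002], [0, 0, -0.001], [0, 0, 0]], yaw=[0, 0, 0, 0, 0])

```text
time: 16.27
ee_pos: [0.4452, -0.381, 0.1765]
tcp_rot: [-180.0, -0.0, 76.8]
wrist_force: [0.6, 0.1, 0.2]
opening: 0.0342
grasp_force: 0.0
```

```bash
python3 w.py w5
```

```text
16.32 [ 0.4452 -0.381   0.1765] [180.    -0.    76.76] [ 0.1  1.  -0.1] cam [ 0.464 -0.306  0.145]
```

View pics/w5.png

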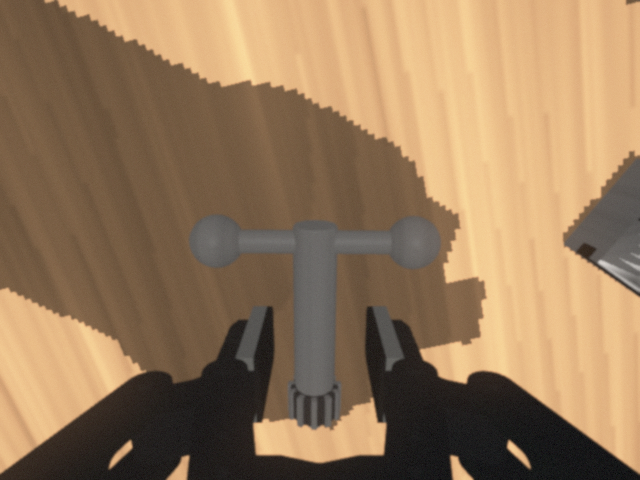

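The key's shaft lies centred between the fingers, and there is no table contact. I'll close on it.

Emit:
move_arm(jaw=[0.65, 0.7, 0.8, 0.9, 1, 1, 1, 1], delta_pos=[[0, 0, -0.001], [0, 0, 0], [0, 0, 0], [0, 0, 0], [0, 0, 0], [0, 0, 0], [0, 0, 0], [0, 0, 0]], yaw=[0, 0, 0, 0, 0, 0, 0, 0], force=50)

```text
time: 16.98
ee_pos: [0.4452, -0.381, 0.1757]
tcp_rot: [180.0, 0.0, 76.8]
wrist_force: [0.0, 1.0, 3.3]
opening: 0.0127
grasp_force: 48.7
```

Emit:
move_arm(jaw=[1, 1, 1, 1, 1, 1, 1], delta_pos=[[0, 0, 0.005], [0, 0, 0.015], [0, 0, 0.025], [0, 0, 0.03], [0, 0, 0.03], [0, 0, 0.015], [0, 0, 0]], yaw=[0, 0, 0, 0, 0, 0, 0])

```text
time: 17.57
ee_pos: [0.4457, -0.3814, 0.2998]
tcp_rot: [179.7, 0.2, 76.8]
wrist_force: [-0.3, -0.6, -0.1]
opening: 0.0125
grasp_force: 48.9
```

Emit:
move_arm(jaw=[1, 1, 1, 1, 1, 1, 1, 1, 1, 1], delta_pos=[[-0.001, 0.02, 0], [-0.001, 0.04, 0], [-0.001, 0.04, 0], [-0.001, 0.04, 0], [-0.001, 0.04, 0], [-0.001, 0.04, 0], [-0.001, 0.04, 0], [-0.001, 0.04, 0], [-0.001, 0.04, 0], [-0.001, 0.04, 0]], yaw=[0.0117, 0.0117, 0.0117, 0.0117, 0.0117, 0.0117, 0.0117, 0.0117, 0.0117, 0.0117])

```text
time: 18.4
ee_pos: [0.4343, 0.0008, 0.2942]
tcp_rot: [-179.9, 0.0, 83.5]
wrist_force: [2.2, -0.2, -1.8]
opening: 0.0129
grasp_force: 49.0
```

Emit:
move_arm(jaw=[1, 1, 1, 1, 1], delta_pos=[[-0.0005, 0.04, 0], [-0.001, 0.03, 0], [0, 0.016, 0], [0, 0, 0], [0, 0, 0]], yaw=[0, 0, 0, 0, 0])

```text
time: 18.82
ee_pos: [0.4333, 0.0857, 0.2942]
tcp_rot: [-179.9, 0.0, 83.6]
wrist_force: [0.6, 0.2, -1.6]
opening: 0.0128
grasp_force: 49.0
```

```bash
python3 w.py w6 wide_bin long_bin
```

```text
18.87 [0.4335 0.085  0.2944] [-1.7991e+02  4.0000e-02  8.3520e+01] [-1.1  0.6 -1.2] cam [0.443 0.162 0.263]
wide_bin [(0.59, array([434.5, 155.7]))]
     0.94 [306.9, 107.2] [433.7 156.8] [119.4 111.2] 83.3 mean [434.7 162.5] pca 88.4
long_bin [(0.73, array([550.5, 142.9]))]
     0.77 [514.2, 126.5] [544.6 130.4] [147.3  95.3] 83.0 mean [546.9 138.9] pca 86.8
```

View pics/w6.png

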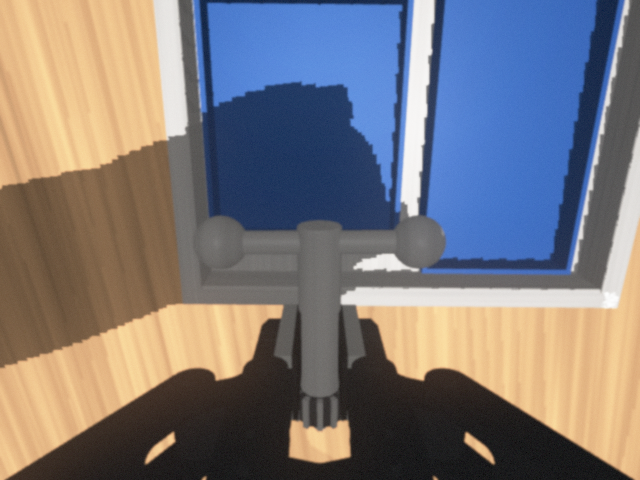

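The key is held level. The wide bin shows at about (305,120), which agrees with the earlier (434,157) mm. I'll place the key.

Emit:
move_arm(jaw=[1, 1, 1, 1, 1, 1, 1, 1, 1, 1], delta_pos=[[0, 0.035, 0], [0.0005, 0.0335, 0], [0, 0, -0.015], [0, 0, -0.025], [0, 0, -0.025], [0, 0, -0.02], [0, 0, -0.014], [0, 0, -0.007], [0, 0, 0], [0, 0, 0]], yaw=[0, 0, 0, 0, 0, 0, 0, 0, 0, 0])

```text
time: 19.9
ee_pos: [0.4344, 0.1531, 0.1899]
tcp_rot: [180.0, -0.0, 83.4]
wrist_force: [-0.7, 0.8, -1.0]
opening: 0.0128
grasp_force: 49.0
```

Emit:
move_arm(jaw=[1, 1, 1, 1, 1, 1], delta_pos=[[0, 0, -0.002], [0, 0, -0.002], [0, 0, -0.002], [0, 0, -0.001], [0, 0, 0], [0, 0, 0]], yaw=[0, 0, 0, 0, 0, 0])

```text
time: 20.4
ee_pos: [0.4342, 0.1535, 0.1825]
tcp_rot: [180.0, -0.0, 83.5]
wrist_force: [-0.3, 0.3, -1.6]
opening: 0.0129
grasp_force: 49.0
```

Emit:
move_arm(jaw=[1, 1, 1], delta_pos=[[0, 0, -0.001], [0, 0, 0], [0, 0, 0]], yaw=[0, 0, 0])

```text
time: 20.65
ee_pos: [0.4343, 0.1536, 0.1817]
tcp_rot: [180.0, -0.0, 83.5]
wrist_force: [-0.7, -0.9, 0.6]
opening: 0.0126
grasp_force: 49.3
```

Emit:
move_arm(jaw=[1, 0.9, 0.75, 0.6, 0.6, 0.6, 0.6, 0.6, 0.6, 0.6], delta_pos=[[0, 0, -0.0005], [0, 0, 0], [0, 0, 0], [0, 0, 0], [0, 0, 0], [0, 0, 0.01], [0, 0, 0.02], [0, 0, 0.03], [0, 0, 0.03], [0, 0, 0.025]], yaw=[0, 0, 0, 0, 0, 0, 0, 0, 0, 0])

```text
time: 21.48
ee_pos: [0.4341, 0.1535, 0.2987]
tcp_rot: [179.9, -0.0, 83.5]
wrist_force: [0.2, 0.3, 0.7]
opening: 0.0341
grasp_force: 0.0
```

Emit:
move_arm(jaw=[0.3, 0.3, 0.3, 0.3, 0.3, 0.3, 0.3, 0.3, 0.3, 0.3], delta_pos=[[0.0022, -0.0282, 0], [0.0022, -0.0282, 0], [0.0022, -0.0282, 0], [0.0022, -0.0282, 0], [0.0022, -0.0282, 0], [0.0022, -0.0282, 0], [0.0022, -0.0282, 0], [0.0022, -0.0282, 0], [0.0024, -0.0282, 0], [0, 0, -0.02]], yaw=[-0.1135, -0.1135, -0.1135, -0.1135, -0.1135, -0.1135, -0.1135, -0.1135, -0.1135, 0])

```text
time: 22.32
ee_pos: [0.4551, -0.1039, 0.2797]
tcp_rot: [179.7, -0.2, 24.4]
wrist_force: [0.3, 0.5, -0.6]
opening: 0.0598
grasp_force: 0.0
```

Emit:
move_arm(jaw=[0.3, 0.3, 0.3, 0.3, 0.3], delta_pos=[[0, 0, -0.03], [0, 0, -0.025], [0, 0, -0.0165], [0, 0, 0], [0, 0, 0]], yaw=[0, 0, 0, 0, 0])

```text
time: 22.73
ee_pos: [0.454, -0.1003, 0.2048]
tcp_rot: [-180.0, 0.0, 24.9]
wrist_force: [0.4, -0.3, 0.6]
opening: 0.0602
grasp_force: 0.0
```

```bash
python3 w.py w7 tap_wrench; python3 - <<'E'
from h import *
im=camera("top");m=camera_model("top")
cv2.imwrite("pics/t2.png",cv2.resize(im[130:300,130:350,::-1],None,fx=2,fy=2,interpolation=cv2.INTER_CUBIC))
E
```

```text
22.78 [ 0.4545 -0.1003  0.2058] [ 1.7997e+02 -4.0000e-02  2.4950e+01] [ 0.  -0.8 -0.2] cam [ 0.525 -0.068  0.173]
tap_wrench [(0.59, array([ 456.3, -100.2]))]
     0.74 [319.1, 294.4] [ 453.1 -101.2] [144.2  25. ] 25.3 mean [455.7 -99.9] pca -154.6
```

View pics/w7.png

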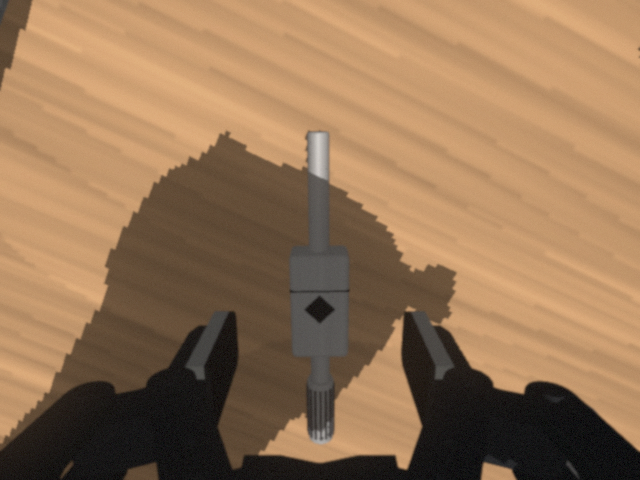

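View pics/t2.png

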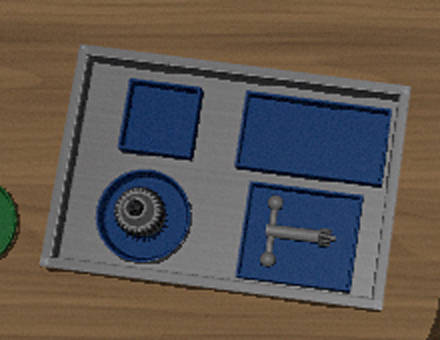

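The key lies in the wide bin, and the tap wrench boss at (319,303) is centred and square between the fingers. I'll grip it.

Emit:
move_arm(jaw=[0.4, 0.45, 0.5, 0.55, 0.6, 0.7, 0.8, 0.9, 0.9, 0.9], delta_pos=[[0, 0, -0.015], [0, 0, -0.01], [0, 0, -0.005], [0, 0, 0], [0, 0, 0], [0, 0, 0], [0, 0, 0], [0, 0, 0], [0, 0, 0], [0, 0, 0]], yaw=[0, 0, 0, 0, 0, 0, 0, 0, 0, 0])

```text
time: 23.77
ee_pos: [0.4545, -0.1004, 0.1753]
tcp_rot: [180.0, -0.1, 24.9]
wrist_force: [-0.5, 0.1, 6.9]
opening: 0.0226
grasp_force: 49.9
```

Emit:
move_arm(jaw=[0.9, 0.9, 0.9, 0.9, 0.9, 0.9, 0.9], delta_pos=[[0, 0, 0.005], [0, 0, 0.015], [0, 0, 0.025], [0, 0, 0.03], [0, 0, 0.03], [0, 0, 0.015], [0, 0, 0]], yaw=[0, 0, 0, 0, 0, 0, 0])

```text
time: 24.35
ee_pos: [0.4548, -0.1004, 0.2982]
tcp_rot: [179.8, -0.2, 24.9]
wrist_force: [0.2, -0.8, -1.0]
opening: 0.0227
grasp_force: 49.4
```

Emit:
move_arm(jaw=[0.9, 0.9, 0.9, 0.9, 0.9, 0.9, 0.9, 0.9, 0.9, 0.9], delta_pos=[[0.0105, 0.0272, 0], [0.0105, 0.0272, 0], [0.0105, 0.0272, 0], [0.0105, 0.0272, 0], [0.0105, 0.0272, 0], [0.0105, 0.0272, 0], [0.0105, 0.0272, 0], [0.0105, 0.0272, 0], [0.0105, 0.0267, 0], [0, 0, 0]], yaw=[0.1137, 0.1137, 0.1137, 0.1137, 0.1137, 0.1137, 0.1137, 0.1137, 0.1137, 0])

```text
time: 25.18
ee_pos: [0.5495, 0.1477, 0.2923]
tcp_rot: [-179.9, -0.0, 84.1]
wrist_force: [0.3, 0.4, -2.6]
opening: 0.0227
grasp_force: 49.6
```

Emit:
move_arm(jaw=[0.9, 0.9], delta_pos=[[0, 0, 0], [0, 0, 0]], yaw=[0, 0])

```text
time: 25.35
ee_pos: [0.5484, 0.1439, 0.2931]
tcp_rot: [-179.9, 0.1, 83.5]
wrist_force: [-0.2, 0.4, -2.0]
opening: 0.0226
grasp_force: 49.6
```

```bash
python3 w.py w8 long_bin tap_wrench square_bin
```

```text
25.4 [0.5484 0.1435 0.2935] [-1.7991e+02  5.0000e-02  8.3490e+01] [-0.3  0.3 -2.7] cam [0.558 0.22  0.262]
long_bin [(0.63, array([550.3, 142.2]))]
     0.57 [308.4, 187.3] [550.9 160.8] [133.4  89.8] 83.1 mean [552.6 175. ] pca 81.3
tap_wrench [(0.95, array([541.6,  77.4]))]
     0.68 [320.5, 320.9] [542.8  89.6] [235.8  46.6] 83.2 mean [542.9  89.3] pca 83.6
square_bin []
     0.19 [307.7, 186.5] [551.  161.1] [133.6  91.1] 83.3 mean [552.6 174.8] pca 81.5
```

View pics/w8.png

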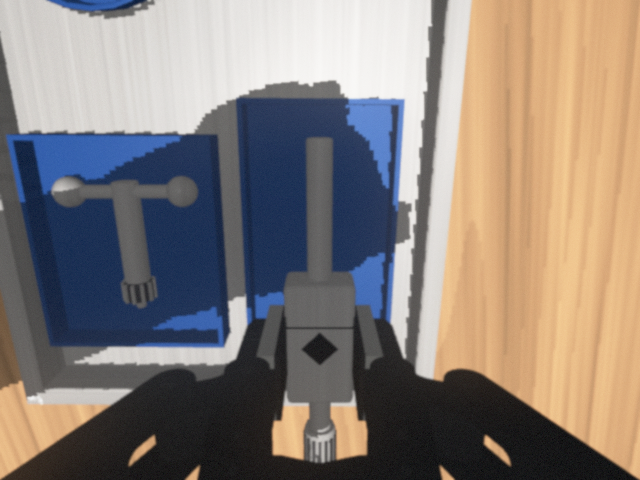

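The wrench is held level and lined up over the long bin, whose far rim shows at row 100. The key is seated in the wide bin at (130,235). I'll lower the wrench.

Emit:
move_arm(jaw=[0.9, 0.9, 0.9, 0.9, 0.9, 0.9, 0.9, 0.9], delta_pos=[[0, 0, -0.02], [0, 0, -0.03], [0, 0, -0.025], [0, 0, -0.018], [0, 0, -0.008], [0, 0, -0.005], [0, 0, 0], [0, 0, 0]], yaw=[0, 0, 0, 0, 0, 0, 0, 0])

```text
time: 26.37
ee_pos: [0.5491, 0.144, 0.1896]
tcp_rot: [179.9, -0.0, 83.6]
wrist_force: [-0.2, -0.5, -0.7]
opening: 0.0227
grasp_force: 49.5
```

Emit:
move_arm(jaw=[0.9, 0.9, 0.9, 0.9, 0.9, 0.9], delta_pos=[[0, 0, -0.002], [0, 0, -0.002], [0, 0, -0.001], [0, 0, -0.001], [0, 0, 0], [0, 0, 0]], yaw=[0, 0, 0, 0, 0, 0])

```text
time: 26.87
ee_pos: [0.5487, 0.144, 0.1825]
tcp_rot: [180.0, 0.0, 83.6]
wrist_force: [-0.2, 0.4, -1.5]
opening: 0.0227
grasp_force: 49.5
```

Emit:
move_arm(jaw=[0.9, 0.9, 0.9], delta_pos=[[0, 0, -0.001], [0, 0, 0], [0, 0, 0]], yaw=[0, 0, 0])

```text
time: 27.12
ee_pos: [0.5487, 0.144, 0.1815]
tcp_rot: [-180.0, 0.0, 83.6]
wrist_force: [0.7, 1.2, -2.8]
opening: 0.0227
grasp_force: 49.5
```

Emit:
move_arm(jaw=[0.9, 0.9, 0.9, 0.9], delta_pos=[[0, 0, -0.001], [0, 0, 0], [0, 0, 0], [0, 0, 0]], yaw=[0, 0, 0, 0])

```text
time: 27.45
ee_pos: [0.5487, 0.144, 0.1813]
tcp_rot: [180.0, -0.0, 83.6]
wrist_force: [-3.9, -1.2, 5.5]
opening: 0.0223
grasp_force: 50.4
```

Emit:
move_arm(jaw=[0.8, 0.7, 0.55, 0.55, 0.55, 0.55, 0.55, 0.55, 0.55, 0.55], delta_pos=[[0, 0, 0], [0, 0, 0], [0, 0, 0], [0, 0, 0], [0, 0, 0.01], [0, 0, 0.02], [0, 0, 0.03], [0, 0, 0.03], [0, 0, 0.025], [0, 0, 0]], yaw=[0, 0, 0, 0, 0, 0, 0, 0, 0, 0])

```text
time: 28.28
ee_pos: [0.5495, 0.1442, 0.3021]
tcp_rot: [179.6, -0.2, 83.6]
wrist_force: [1.5, -0.2, 0.8]
opening: 0.0387
grasp_force: 0.0
```

Emit:
move_arm(jaw=[0.1, 0.1, 0.1, 0.1, 0.1, 0.1, 0.1, 0.1, 0.1, 0.1], delta_pos=[[0.001, -0.0273, 0], [0.001, -0.0273, 0], [0.001, -0.0273, 0], [0.001, -0.0273, 0], [0.001, -0.0273, 0], [0.001, -0.0273, 0], [0.001, -0.0273, 0], [0.001, -0.0273, 0], [0.001, -0.0273, 0], [0.001, -0.0273, 0]], yaw=[-0.119, -0.119, -0.119, -0.119, -0.119, -0.119, -0.119, -0.119, -0.119, -0.119])

```text
time: 29.12
ee_pos: [0.5585, -0.1304, 0.2959]
tcp_rot: [180.0, -0.0, 15.1]
wrist_force: [0.4, -0.3, 0.2]
opening: 0.0768
grasp_force: 0.0
```

Emit:
move_arm(jaw=[0.1, 0.1, 0.1, 0.1, 0.1, 0.1, 0.1, 0.1, 0.1, 0.1], delta_pos=[[0.001, -0.0273, 0], [0.001, -0.0273, 0], [0.001, -0.0273, 0], [0.001, -0.0273, 0], [0.001, -0.0273, 0], [0.001, -0.0273, 0], [0.001, -0.0273, 0], [0.001, -0.0273, 0], [0, -0.0276, 0], [0, 0, -0.02]], yaw=[-0.119, -0.119, -0.119, -0.119, -0.119, -0.119, -0.119, -0.119, -0.119, 0])

```text
time: 29.95
ee_pos: [0.5243, -0.4376, 0.2787]
tcp_rot: [-177.5, -0.3, -40.2]
wrist_force: [2.1, -1.3, 0.3]
opening: 0.0769
grasp_force: 0.0
```

Emit:
move_arm(jaw=[0.1, 0.1, 0.1, 0.1], delta_pos=[[0, 0, -0.025], [0, 0, -0.015], [0, 0, 0], [0, 0, 0]], yaw=[0, 0, 0, 0])

```text
time: 30.28
ee_pos: [0.5272, -0.4296, 0.235]
tcp_rot: [-177.4, 0.1, -39.5]
wrist_force: [0.4, 0.4, -0.4]
opening: 0.077
grasp_force: 0.0
```

```bash
python3 w.py w9 v_block
```

```text
30.33 [ 0.5276 -0.4297  0.2364] [-1.7743e+02  1.0000e-02 -3.9520e+01] [-0.6  0.   0.6] cam [ 0.588 -0.477  0.204]
v_block [(0.68, array([ 568.5, -374.5]))]
     0.67 [195.8, 282.5] [ 570.4 -382.3] [43.4 61.2] 43.7 mean [ 573.2 -385.9] pca 120.9
```

View pics/w9.png

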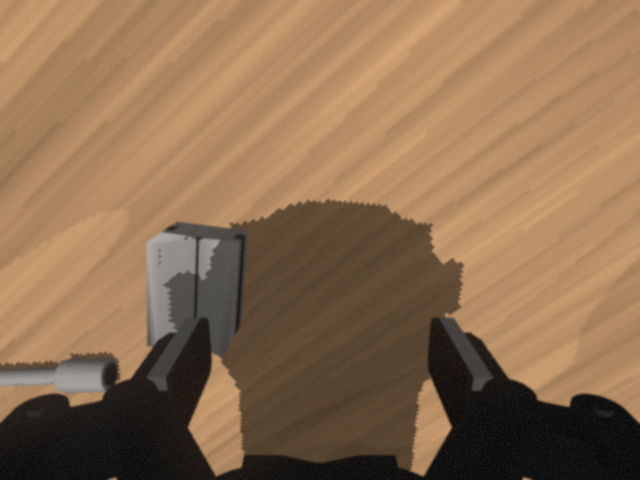

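The arm has stopped short of the commanded pose, so I'll check the joints.

```bash
python3 -c "
from workcell import *
o=bot.get_obs();print(o['time'],o['q'].round(1),o['qd'].round(1),o['ee_pos'],o['tcp_rot'])"
```

```text
30.4333 [-39.6  22.8  12.9  80.    2.6 179.9] [ 0.  -0.1 -0.  -0.2 -0.1  0.1] [ 0.52789598 -0.42973176  0.23729443] [-1.77429882e+02 -9.43530104e-02 -3.95115807e+01]
```

Emit:
move_arm(jaw=[0.1, 0.1], delta_pos=[[0, 0, 0], [0, 0, 0]], yaw=[0, 0])

```text
time: 30.6
ee_pos: [0.5277, -0.4297, 0.2366]
tcp_rot: [-177.4, -0.1, -39.5]
wrist_force: [-0.5, 0.2, -0.3]
opening: 0.0768
grasp_force: 0.0
```

Joint 6 is at its 180° limit, because yaw = q1 + 180 − q6. I'll use the equivalent grasp half a turn back, at yaw 134.

Emit:
move_arm(jaw=[0.1, 0.1, 0.1, 0.1, 0.1, 0.1, 0.1, 0.1, 0.1, 0.1], delta_pos=[[0, 0, 0.02], [0, 0, 0.02], [0, 0, 0], [0, 0, 0], [0, 0, 0], [0, 0, 0], [0, 0, 0], [0, 0, 0], [0, 0, 0], [0, 0, 0]], yaw=[0.12, 0.12, 0.12, 0.12, 0.12, 0.12, 0.12, 0.12, 0.12, 0.12])

```text
time: 31.43
ee_pos: [0.5275, -0.4297, 0.2759]
tcp_rot: [-177.5, 0.0, 29.6]
wrist_force: [-0.6, -0.8, 0.2]
opening: 0.0769
grasp_force: 0.0
```

Emit:
move_arm(jaw=[0.1, 0.1, 0.1, 0.1, 0.1, 0.1, 0.1, 0.1, 0.1, 0.1], delta_pos=[[0, 0, 0], [0, 0, 0], [0, 0, 0], [0, 0, 0], [0, 0, 0], [0, 0, 0], [0, 0, 0], [0, 0, 0], [0, 0, 0], [0, 0, 0]], yaw=[0.12, 0.12, 0.12, 0.12, 0.12, 0.12, 0.12, 0.12, 0.12, 0.12])

```text
time: 32.27
ee_pos: [0.5275, -0.4297, 0.2759]
tcp_rot: [-177.5, 0.1, 98.3]
wrist_force: [-1.2, -0.2, 0.5]
opening: 0.0767
grasp_force: 0.0
```

Emit:
move_arm(jaw=[0.1, 0.1, 0.1, 0.1, 0.1, 0.1, 0.1, 0.1], delta_pos=[[0, 0, 0], [0, 0, 0], [0, 0, 0], [0, 0, 0], [0, 0, 0], [0, 0, 0], [0, 0, 0], [0, 0, 0]], yaw=[0.12, 0.12, 0.12, 0.12, 0.12, 0.12, 0, 0])

```text
time: 32.93
ee_pos: [0.5275, -0.4297, 0.2758]
tcp_rot: [-177.4, 0.1, 139.0]
wrist_force: [-0.7, -0.1, -0.9]
opening: 0.0767
grasp_force: 0.0
```

```bash
python3 w.py w10 v_block
```

```text
32.98 [ 0.5275 -0.4297  0.2757] [-1.7743e+02  8.0000e-02  1.3898e+02] [-0.   0.3  0. ] cam [ 0.47  -0.38   0.244]
v_block []
     0.96 [463.6, 249.2] [ 563.7 -376.5] [44.2 55.7] 43.6 mean [ 562.4 -375.1] pca 145.4
```

Emit:
move_arm(jaw=[0.1, 0.1, 0.1, 0.1, 0.1, 0.1, 0.1], delta_pos=[[0.0225, 0.029, 0], [0.0225, 0.0295, 0], [0, 0, -0.01], [0, 0, -0.01], [0, 0, -0.01], [0, 0, 0], [0, 0, 0]], yaw=[-0.047, -0.047, 0, 0, 0, 0, 0])

```text
time: 33.67
ee_pos: [0.5716, -0.3719, 0.2442]
tcp_rot: [-177.4, -0.1, 133.7]
wrist_force: [-0.3, -0.6, 0.5]
opening: 0.0771
grasp_force: 0.0
```

```bash
python3 w.py w11 v_block; python3 - <<'E'
from h import *
print(bot.get_obs()["q"].round(1))
# predicted block top corners & grasp point in the wrist image
m=camera_model("wrist"); R=np.array(m["R"]);t=np.array(m["t"])
mk=outline_of("wrist","v_block")[0]["mask"].astype(np.uint8)
best=[]
import itertools
def sil(x,y,a):
    c,s=np.cos(a),np.sin(a)
    P=np.array([[x+c*u-s*v,y+s*u+c*v,w] for u in(-.025,.025) for v in(-.018,.018) for w in(0,.036)])
    q=P@R.T+t; p=np.c_[q[:,0]/q[:,2]*m["fx"]+m["cx"],q[:,1]/q[:,2]*m["fy"]+m["cy"]]
    im=np.zeros((480,640),np.uint8); cv2.fillConvexPoly(im,cv2.convexHull(p.astype(np.float32)).astype(np.int32),1); return im
for dx,dy,a in itertools.product(range(558,578,1),range(-386,-366,1),(-49,-46.5,-44)):
    s=sil(dx/1e3,dy/1e3,np.radians(a)); best.append(((s&mk).sum()/(s|mk).sum(),dx,dy,a))
print(sorted(best)[-4:])
E
```

```text
33.72 [ 0.5718 -0.372   0.2451] [-1.7742e+02  1.0000e-02  1.3375e+02] [ 1.  -0.2  0.8] cam [ 0.519 -0.317  0.213]
v_block [(0.75, array([ 569. , -377.2]))]
     0.74 [326.3, 275.9] [ 565.7 -372.4] [35.9 58.4] 43.7 mean [ 564.4 -370.8] pca 132.5
[-32.6  23.3  14.5  81.7  -2.5  13.6]
[(np.float64(0.921334681496461), 570, -376, -44), (np.float64(0.9302965453989606), 569, -375, -46.5), (np.float64(0.9331830293092847), 571, -377, -46.5), (np.float64(0.9495659363373294), 570, -376, -46.5)]
```

Emit:
move_arm(jaw=[0.1, 0.1, 0.1, 0.2, 0.3, 0.4, 0.4, 0.4], delta_pos=[[0.0015, 0, -0.015], [0, 0, -0.02], [0, 0, -0.015], [0, 0, -0.008], [0, 0, -0.0057], [0, 0, 0], [0, 0, 0], [0, 0, 0]], yaw=[0, 0, 0, 0, 0, 0, 0, 0], force=40)

```text
time: 34.53
ee_pos: [0.5742, -0.3715, 0.1829]
tcp_rot: [-177.5, 0.1, 133.8]
wrist_force: [-0.2, -0.2, -0.6]
opening: 0.0512
grasp_force: 0.0
```

Emit:
move_arm(jaw=[0.5, 0.55, 0.6, 0.7, 0.7, 0.7], delta_pos=[[0, 0, 0], [0, 0, 0], [0, 0, 0], [0, 0, 0], [0, 0, 0], [0, 0, 0]], yaw=[0, 0, 0, 0, 0, 0])

```text
time: 35.03
ee_pos: [0.574, -0.3715, 0.1828]
tcp_rot: [-177.4, 0.1, 133.8]
wrist_force: [-1.5, -0.8, 5.7]
opening: 0.0358
grasp_force: 41.1
```

Emit:
move_arm(jaw=[0.7, 0.7, 0.7, 0.7, 0.7, 0.7, 0.7], delta_pos=[[0, 0, 0.005], [0, 0, 0.015], [0, 0, 0.025], [0, 0, 0.03], [0, 0, 0.025], [0, 0, 0.015], [0, 0, 0]], yaw=[0, 0, 0, 0, 0, 0, 0])

```text
time: 35.62
ee_pos: [0.5743, -0.3715, 0.3007]
tcp_rot: [-177.5, 0.3, 133.8]
wrist_force: [0.2, -0.6, -3.8]
opening: 0.0351
grasp_force: 40.6
```

Emit:
move_arm(jaw=[0.7, 0.7, 0.7, 0.7, 0.7, 0.7, 0.7, 0.7, 0.7, 0.7], delta_pos=[[0, 0.025, 0], [0, 0.035, 0], [0, 0.036, 0], [0, 0.036, 0], [0, 0.036, 0], [0, 0.036, 0], [0, 0.036, 0], [0, 0.036, 0], [0, 0.036, 0], [0, 0.036, 0]], yaw=[-0.044, -0.044, -0.044, -0.044, -0.044, -0.044, -0.044, -0.044, -0.044, -0.044])

```text
time: 36.45
ee_pos: [0.5733, -0.0215, 0.2948]
tcp_rot: [-177.3, -0.0, 108.5]
wrist_force: [1.7, 0.7, -3.7]
opening: 0.0354
grasp_force: 40.7
```

Emit:
move_arm(jaw=[0.7, 0.7, 0.7, 0.7, 0.7, 0.7, 0.7, 0.7, 0.7, 0.7], delta_pos=[[0, 0.036, 0], [0, 0.036, 0], [0, 0.036, 0], [0, 0.036, 0], [0, 0.036, 0], [0, 0.036, 0], [0, 0.036, 0], [0, 0.036, 0], [0, 0.036, 0], [0.002, 0.019, 0]], yaw=[-0.044, -0.044, -0.044, -0.044, -0.044, -0.044, -0.044, -0.044, -0.044, -0.042])

```text
time: 37.28
ee_pos: [0.5749, 0.3233, 0.2942]
tcp_rot: [-177.3, 0.1, 83.5]
wrist_force: [0.1, -0.7, -4.1]
opening: 0.0352
grasp_force: 40.6
```

Emit:
move_arm(jaw=[0.7, 0.7, 0.7], delta_pos=[[0, 0, 0], [0, 0, 0], [0, 0, 0]], yaw=[0, 0, 0])

```text
time: 37.53
ee_pos: [0.5757, 0.3194, 0.2951]
tcp_rot: [-177.3, 0.1, 83.6]
wrist_force: [-0.3, -0.5, -3.9]
opening: 0.0355
grasp_force: 40.8
```

```bash
python3 w.py w12 square_bin; python3 - <<'E'
from h import *
o=bot.get_obs(); print(o["q"].round(1))
camera("top");m=camera_model("top")
for t in ("tap_wrench","chuck","chuck_key"):
  for d in outline_of("top",t)[:2]: print(t,rect(m,d["mask"],ZM[t]+.006))
E
```

```text
37.58 [0.5759 0.319  0.2956] [-1.7736e+02  1.2000e-01  8.3520e+01] [ 0.4  0.  -4.3] cam [0.584 0.396 0.264]
square_bin [(0.88, array([571.8, 321.7]))]
     0.79 [337.9, 212.1] [570.2 322.6] [86.  84.3] 83.1 mean [574.9 337.3] pca 157.5
     0.58 [164.1, 207.2] [455.8 335.5] [107.6 106.8] 62.5 mean [463.6 342.1] pca 122.1
[ 28.7  20.6  16.5  88.    1.4 125.2]
tap_wrench (array([552.2, 142.5]), array([ 28.7, 132.9]), 0.6, 'mean', array([550.6, 143.4]), 'pca', np.float64(83.6))
tap_wrench (array([ 296.7, -223.2]), array([ 24.1, 130.9]), 70.0, 'mean', array([ 295.8, -222.7]), 'pca', np.float64(160.7))
chuck_key (array([447.9, 158.8]), array([85.1, 29.4]), 56.6, 'mean', array([441.7, 148.1]), 'pca', np.float64(54.5))
```

Emit:
move_arm(jaw=[0.7, 0.7, 0.7, 0.7, 0.7, 0.7, 0.7, 0.7], delta_pos=[[0.0015, 0.0015, -0.02], [0, 0, -0.025], [0, 0, -0.025], [0, 0, -0.015], [0, 0, -0.01], [0, 0, -0.005], [0, 0, 0], [0, 0, 0]], yaw=[0, 0, 0, 0, 0, 0, 0, 0])

```text
time: 38.55
ee_pos: [0.5777, 0.3213, 0.1976]
tcp_rot: [-177.5, 0.0, 83.5]
wrist_force: [-1.0, -0.8, -3.7]
opening: 0.0354
grasp_force: 40.8
```

Emit:
move_arm(jaw=[0.7, 0.7, 0.7, 0.7, 0.7], delta_pos=[[0, 0, -0.002], [0, 0, -0.002], [0, 0, -0.001], [0, 0, 0], [0, 0, 0]], yaw=[0, 0, 0, 0, 0])

```text
time: 38.97
ee_pos: [0.5774, 0.3213, 0.1918]
tcp_rot: [-177.4, 0.0, 83.5]
wrist_force: [0.4, 0.4, -3.7]
opening: 0.0358
grasp_force: 40.8
```

Emit:
move_arm(jaw=[0.7, 0.7, 0.7], delta_pos=[[0, 0, -0.001], [0, 0, 0], [0, 0, 0]], yaw=[0, 0, 0])

```text
time: 39.22
ee_pos: [0.5774, 0.3212, 0.1906]
tcp_rot: [-177.4, 0.1, 83.5]
wrist_force: [-0.5, 0.7, -3.6]
opening: 0.0356
grasp_force: 40.8
```

Emit:
move_arm(jaw=[0.7, 0.7, 0.7], delta_pos=[[0, 0, -0.001], [0, 0, 0], [0, 0, 0]], yaw=[0, 0, 0])

```text
time: 39.47
ee_pos: [0.5774, 0.3212, 0.1895]
tcp_rot: [-177.4, 0.1, 83.5]
wrist_force: [0.1, 0.5, -4.6]
opening: 0.0355
grasp_force: 40.8
```

Emit:
move_arm(jaw=[0.7, 0.7, 0.7], delta_pos=[[0, 0, -0.0005], [0, 0, 0], [0, 0, 0]], yaw=[0, 0, 0])

```text
time: 39.72
ee_pos: [0.5774, 0.3212, 0.1891]
tcp_rot: [-177.4, 0.0, 83.5]
wrist_force: [-0.3, -0.2, -4.4]
opening: 0.0358
grasp_force: 40.8
```

Emit:
move_arm(jaw=[0.7, 0.7, 0.7], delta_pos=[[0, 0, -0.0005], [0, 0, 0], [0, 0, 0]], yaw=[0, 0, 0])

```text
time: 39.97
ee_pos: [0.5774, 0.3212, 0.1889]
tcp_rot: [-177.4, 0.0, 83.5]
wrist_force: [-0.7, -0.4, -1.8]
opening: 0.0354
grasp_force: 41.3
```

Emit:
move_arm(jaw=[0.7, 0.7, 0.7, 0.7], delta_pos=[[0, 0, -0.0005], [0, 0, 0], [0, 0, -0.0005], [0, 0, 0]], yaw=[0, 0, 0, 0])

```text
time: 40.3
ee_pos: [0.5774, 0.3212, 0.1888]
tcp_rot: [-177.5, 0.0, 83.5]
wrist_force: [-3.5, -2.3, 7.8]
opening: 0.0352
grasp_force: 43.0
```

Emit:
move_arm(jaw=[0.56, 0.54, 0.52, 0.5, 0.48, 0.48, 0.48, 0.48], delta_pos=[[0, 0, 0], [0, 0, 0], [0, 0, 0], [0, 0, 0], [0, 0, 0], [0, 0, 0], [0, 0, 0], [0, 0, 0]], yaw=[0, 0, 0, 0, 0, 0, 0, 0])

```text
time: 40.97
ee_pos: [0.5774, 0.3212, 0.1876]
tcp_rot: [-177.4, 0.0, 83.5]
wrist_force: [0.8, 0.5, -0.2]
opening: 0.0442
grasp_force: 0.0
```

Emit:
move_arm(jaw=[0.48, 0.48, 0.48, 0.48, 0.48, 0.48, 0.48, 0.48, 0.48, 0.48], delta_pos=[[0, 0, 0.005], [0, 0, 0.01], [0, 0, 0.015], [0, 0, 0.025], [0, 0, 0.03], [0, 0, 0.03], [-0.01, -0.03, 0], [-0.01, -0.036, 0], [-0.01, -0.036, 0], [-0.01, -0.036, 0]], yaw=[0, 0, 0, 0, 0, 0, 0, 0, 0, 0])

```text
time: 41.8
ee_pos: [0.5367, 0.1821, 0.3038]
tcp_rot: [-177.5, 0.0, 83.6]
wrist_force: [0.4, 0.2, 0.9]
opening: 0.0442
grasp_force: 0.0
```

Emit:
move_arm(jaw=[0.48, 0.48, 0.48, 0.48, 0.48, 0.48, 0.48, 0.48, 0.48, 0.48], delta_pos=[[-0.01, -0.038, 0], [-0.01, -0.038, 0], [-0.01, -0.038, 0], [-0.01, -0.038, 0], [-0.01, -0.038, 0], [-0.01, -0.038, 0], [-0.01, -0.038, 0], [-0.01, -0.038, 0], [0, -0.03, 0], [0, 0, 0]], yaw=[0, 0, 0, 0, 0, 0, 0, 0, 0, 0])

```text
time: 42.63
ee_pos: [0.4566, -0.1548, 0.3039]
tcp_rot: [-177.5, 0.1, 83.3]
wrist_force: [0.7, 0.5, 0.3]
opening: 0.0444
grasp_force: 0.0
```

```bash
python3 - <<'E'
from h import *
print(bot.get_obs()["time"],bot.get_obs()["ee_pos"])
a=camera("top")[140:295,140:350,::-1]; b=camera("scene")[215:395,270:500,::-1]
r=lambda i:cv2.resize(i,(400,300),interpolation=cv2.INTER_CUBIC)
cv2.imwrite("pics/final.png",np.hstack([r(a),r(b)]))
E
```

```text
42.6333 [ 0.45664151 -0.15477136  0.30394327]
```

View pics/final.png

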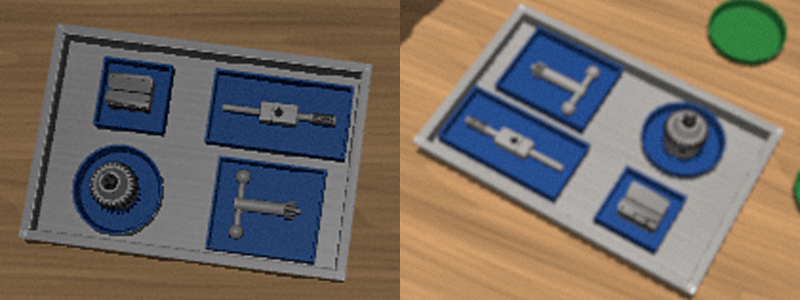

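Both views show all four pieces seated in their inserts: V-block in the square bin, tap wrench in the long bin, chuck upright in the dish and key in the wide bin. Handing in.

```bash
python3 -c "
from workcell import *
print(bot.job_done())"
```

```text
the job is handed in; nothing more can be done
None
```

The job is handed in at about 43 s: the final pictures show the chuck, chuck key, tap wrench and V-block each seated in its own insert, placed in the order asked, and I did not touch the look-alikes.

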